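Seat the drilled platen on the clutch jig

TASK

Take the square drilled platen and lower it squarely and gently over the tall post of the round clutch jig, without letting it fall down the post. Turn it about the post until its four holes find the four dowels and it drops over them, then press it evenly down past the stiff brass collar until it sits fully home, flat on the jig, and let go. Leave the grease tin, the bearing and the coil spring where they are.

Things in the scene. Friction and masses are not known exactly. Their poses are not given: they have to be found in the camera images.
- platen: Loose square aluminium plate 150 x 150 x 12 mm, ~0.6 kg, with a steel hub of 44 mm diameter rising from its centre to 80 mm above the underside; a 22.4 mm bore runs through both. Four through holes of 14 mm on a 51 mm radius, along the plate's diagonals. Origin: centre of the underside; z up along the bore. Starts flat on the bench, hub up, peg towards the robot within 57 degrees.
- hub_top (a point): centre of the top of the platen's hub, 80 mm above the underside, on the bore axis; the hub's rim round the bore is 10.8 mm wide
- peg (a point): point on the axis of the platen's upright red-topped turning peg, 34 mm above the platen's underside; the peg is 16 mm in diameter (14 below the red), stands on the plate 64 mm from the bore axis towards the plate's own -x side, and its top is 50 mm above the underside
- stand: Fixed round steel jig, base 184 mm in diameter and 15 mm thick, with an upright post of 20 mm diameter in its centre. Origin: centre of the underside, on the bench, on the post axis; z up. Its attitude does not tell where the dowels are.
- seat (a point): centre, on the post axis 20 mm above the bench, of the dark ring (128 mm diameter) on which the platen must sit. 4 steel dowels, 10 mm diameter, 90 degrees apart on a 51 mm radius, rise to 36 mm above the bench. Their angle differs each time and is not told: look, or turn the platen as it rests on their tops until it drops and they stop its turning. Holes leave 2 mm play a side.
- collar_top (a point): fixed point on the post axis, 31 mm above the bench: where the top of the brass collar (40 mm diameter) on the post starts. The platen, dropping over the dowels, lands on the collar, which then slides on down to the seat only against about 16 N of friction (the platen's weight helps) and stays where pushed. Pressing far off centre tilts the platen and jams it.
- post_top (a point): tip of the post, 150 mm above the bench, on its axis; coned over the last 6 mm
- grease_tin: bystander: blue tin, 53 mm diameter, 38 mm tall, origin under its centre; leave alone
- bearing_a: bystander: grey release bearing, 48 mm diameter, 18 mm tall, origin under its centre; leave alone
- spring_a: bystander: upright dark coil spring, 39 mm diameter, 68 mm tall, origin under its centre; leave alone

How it is judged:
On the way:
1. the platen has been lowered over the post, upright, down to the dowels (horizontal distance between platen and stand below 0.006 m and z of platen in the frame of stand below 0.045 m and angle between platen's own z axis and vertical below 0.1 rad), for 0.2 s.
At the end, for the whole second after the job is handed in: The platen is on the post (axes within 4 mm), its underside within 3 mm of the seat (less than 23 mm above the bench), level within 1.7 degrees, at rest and let go (z of platen in the frame of stand between 0.015 and 0.023 m and horizontal distance between platen and stand below 0.004 m and angle between platen's own z axis and vertical below 0.03 rad and linear speed of platen below 0.02 m/s); the robot touches nothing.
It fails at once if the platen falls freely down the post (over 0.8 m/s while on it) (horizontal distance between platen and stand below 0.01 m and z of platen in the frame of stand below 0.145 m and linear speed of platen above 0.8 m/s).
It fails at once if the platen is tipped by more than 45 degrees (angle between platen's own z axis and vertical above 0.785 rad).
It fails at once if the grease tin is moved by more than 30 mm (distance of grease_tin from where it was at the start of the episode above 0.03 m).
It fails at once if the bearing is moved by more than 30 mm (distance of bearing_a from where it was at the start of the episode above 0.03 m).
It fails at once if the coil spring is moved by more than 30 mm (distance of spring_a from where it was at the start of the episode above 0.03 m).
It also fails if it takes over 72 s, if anything falls off the work surface, if the arm or the gripper's body presses on something with over 40 N, if the wrist force passes 120 N, or if a joint passes its speed limit or range.

ROBOT

A 7-joint arm with a two-finger parallel gripper is mounted at the origin on a cart in front of the work surface, level with it; the furniture and walls round the work are solid. World frame = base frame: x ahead of the robot, y to its left, z up, the work surface at z = 0. Lengths are in m, angles in rad, forces in N, time in s.
With the tool pointing down it reaches from about 0.4 to 0.85 m from the base axis. Payload 10.4 kg.
Tool frame: the origin (TCP) lies midway between the tips of the shut fingers; the grasp point (between the pads) lies 19 mm behind it; z points along the fingers, y is the line along which they close (so a half turn about z gives the same grasp; the last joint's range is limited). The gripper opens to 87 mm and grips with 3 to 60 N. Pads are 19 mm wide; open, the fingers measure 117 mm over their backs; the gripper's body (75 mm by 190 mm) begins 51 mm behind the grasp point.
Start: joints at [-1.219, 0.332, -0.065, 1.46, 0.022, 1.35, -0.088], TCP at [0.229, 0.582, 0.223] pointing down, gripper open.
Joint ranges: [-2.6, 2.6], [-0.5, 2.12], [-1.47, 1.34], [0.16, 2.42], [-1.27, 4.41], [0.06, 2.06], [-2.6, 2.6]. Speed limits (rad/s): [2.22, 2.22, 2.79, 2.79, 3.14, 3.14, 3.14].

INTERFACE

Orientations are given as a unit quaternion [x, y, z, w].
In Python, from bench import r gives the robot as it stands.
- The arm moves only by the tool arm_command, never from a script. Its argument "moves" is one flat list of numbers, 4 for each row, row after row: the shift along the tool's x, y, z in cm, then the turn about the tool's z in degrees. A call has 1 to 12 rows; each row shifts and turns the commanded pose from where the row before left it, along the tool's axes as they then stand; what a row does not reach is not made up. A row lasts 1/12 s, in which the tool goes at most 41.7 mm and 7.16 degrees, less where a joint would pass 70% of its speed; a pose out of reach is approached as far as the arm can. A call with a gripper value outside its range is refused whole. "fingers" is the opening in per cent of the stroke, from 0 (shut) to 100 (fully open), set as the call begins (left out, the last holds). The fingers move at their own pace and stop on an object; "squeeze" is the grip in N (left out, the last holds). Time passes only in rows, so rows that do not move let the fingers close. It gives the time, the measured TCP pose, the force, the opening and the grip force at its end, in the units of the state.
- r.read_state(): the state, without advancing time (a new reading comes with each control period).
- r.camera(name): name is "side" or "top"; returns the picture (480x640x3 uint8, red, green, blue); there is no depth.
- r.camera_info(name): a dict with "fx", "fy", "cx", "cy" (pixels), "origin" and "attitude" of the camera in the world. Camera axes: x right, y up, looking along -z (the intrinsics and any distortion apply to the point x, -y, -z); pixel columns grow to the right and rows downward; lengths in m; the calibration is good to about 2 mm. A picture is of the moment at which its call begins. camera_info takes no time and is no camera call.
- r.close_job(): hands the job in; it is judged then, once.
The state is a dict: "time": time; "joint_positions": joint angles; "joint_vel": joint speeds; "joint_torque": joint torques, N m; "ee_pos": TCP position; "eef_rot": TCP orientation; "ft_force": force on the tool from outside, world axes, zero at the start; "torque": the same for the moment, N m; "width": finger opening in m; "grip_force": force on a finger pad.
Only numpy, scipy, OpenCV 4.12 (cv2) and the standard library are available. Lean on these libraries where they do the work, as an engineer would, in place of code of your own. Each camera call takes 0.05 s, during which the arm holds its last target. There are 200 camera calls.

## Working session

There is one attempt and no reset: what is moved stays moved. The work goes in short steps, Python scripts to look and compute and a tool call to move; the robot and the scene stay as the last step left them, time stands still between calls to the robot, and variables do not carry over. Pictures are saved under pics/ and viewed, at most 10 in all, crops included, and the job is handed in when it is done.

Besides the shell and the picture viewer there is one more tool, called after ">>>" as name(argument=value, ...) on one line, values as JSON. arm_command: Moves the arm, as the interface text tells. Its arguments: {"type":"object","properties":{"moves":{"type":"array"},"fingers":{"type":"number"},"squeeze":{"type":"number"}},"required":["moves"]}

```bash
mkdir -p pics; ls; python3 - <<'E'
from bench import r
import cv2
for n in ("side","top"):
    cv2.imwrite(f"pics/{n}0.png", r.camera(n)[:,:,::-1]); print(r.camera_info(n))
print(r.read_state())
E
```

```text
pics
{'fx': 596.0162041623366, 'fy': 596.0162041623366, 'cx': 311.93951647527945, 'cy': 248.37646230440245, 'origin': array([0.67059756, 1.15306629, 0.58962722]), 'attitude': array([0.01077445, 0.55191385, 0.8329342 , 0.03867338])}
{'fx': 513.4659039600969, 'fy': 513.4659039600969, 'cx': 321.78882602820426, 'cy': 233.9571807294435, 'origin': array([0.4550216 , 0.00167693, 1.05270055]), 'attitude': array([ 0.06381757, -0.03990537, -0.70338925,  0.70680864])}
{'time': 0.1, 'joint_positions': array([-1.21861435,  0.33278449, -0.06464574,  1.46083928,  0.02160506,
        1.34990752, -0.08851853]), 'joint_vel': array([ 5.24495959e-04, -1.99363763e-03, -1.08367275e-03, -2.80823123e-04,
       -9.67889471e-05, -3.62466969e-04, -6.33524535e-04]), 'joint_torque': array([ 8.62697507e-04, -6.24541783e+01,  2.41169496e-02, -3.90717781e+01,
       -6.13735174e-02,  3.63995216e-02,  8.14629311e-05]), 'ee_pos': array([0.22870424, 0.58128715, 0.22185709]), 'eef_rot': array([ 1.86320655e-01,  9.82488792e-01, -6.17060728e-04, -7.67661943e-05]), 'ft_force': array([ 0.07595134, -0.36896081,  0.01887363]), 'torque': array([0.03028283, 0.01939051, 0.00518201]), 'grip_force': 0.0, 'width': 0.0873266870897355}
```

View pics/top0.png

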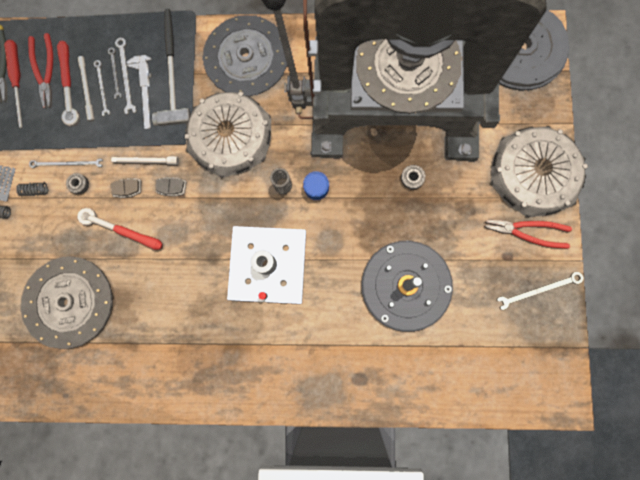

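View pics/side0.png

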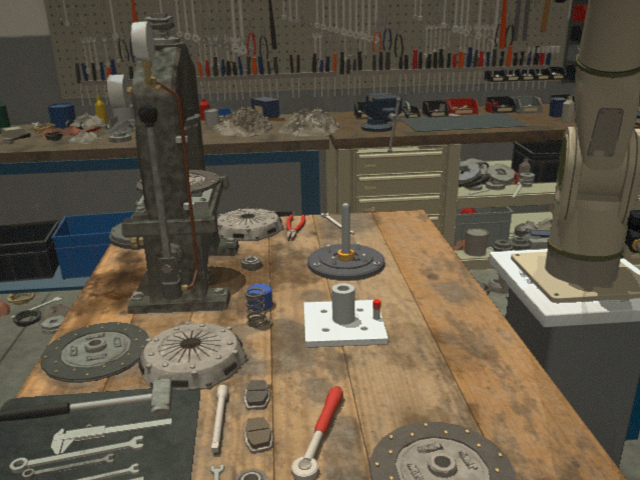

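The top view shows the platen with its hub near (263,262), its red peg near (263,296), and the jig near (407,286) with four dowels visible. The side view shows the same, with the spring and tin beyond the platen. I'll enlarge the top view next.

```bash
cat > h.py <<'E'
import numpy as np, cv2
from scipy.spatial.transform import Rotation as R
from bench import r
def px2w(n,u,v,z):
    c=r.camera_info(n); d=np.array([(u-c['cx'])/c['fx'],-(v-c['cy'])/c['fy'],-1])
    d=R.from_quat(c['attitude']).apply(d); o=np.array(c['origin'])
    return o+d*(z-o[2])/d[2]
def w2px(n,p):
    c=r.camera_info(n); q=R.from_quat(c['attitude']).inv().apply(np.array(p)-c['origin'])
    return np.array([c['cx']-c['fx']*q[0]/q[2], c['cy']+c['fy']*q[1]/q[2]])
def crop(n,u0,v0,w,h,s,f,img=None):
    im=r.camera(n) if img is None else img
    im=np.ascontiguousarray(im[v0:v0+h,u0:u0+w,::-1])
    cv2.imwrite(f,cv2.resize(im,None,fx=s,fy=s,interpolation=cv2.INTER_CUBIC))
E
python3 - <<'E'
from h import *
im=cv2.imread('pics/top0.png')[:,:,::-1]
a=im[220:340,220:310]; b=im[235:340-0,355:460]
f=np.zeros((120,200,3),np.uint8); f[:,:90]=a; f[:105,90:195]=b
crop('top',0,0,200,120,4,'pics/crop0.png',f)
E
```

```text
(no output)
```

View pics/crop0.png

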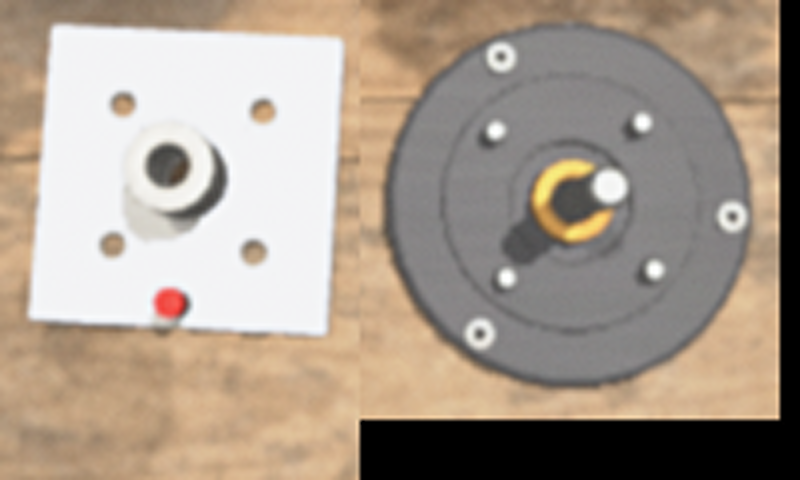

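The enlarged crop shows the platen's holes at (123,103), (263,111), (112,244) and (254,252), the hub at (168,167) and the peg at (170,303). The dowels are at (496,131), (642,123), (508,278) and (655,269), and the post tip is at (609,187).

```bash
python3 - <<'E'
from h import *
def P(c,off,z): 
    u=(np.array(c)+.5)/4-.5+off; return px2w('top',*u,z)
A=np.array([220,220]);B=np.array([355-90,235])
H=np.array([P(c,A,.012) for c in [(123,103),(263,111),(112,244),(254,252)]])
D=np.array([P(c,B,.036) for c in [(496,131),(642,123),(508,278),(655,269)]])
hub=P((168,167),A,.08);peg=P((170,303),A,.05);post=P((609,187),B,.15)
for n,X in(('H',H),('D',D)):
    c=X.mean(0);d=X-c;a=np.degrees(np.arctan2(d[:,1],d[:,0]))
    print(n,c.round(4),np.hypot(d[:,0],d[:,1]).round(4),a.round(1),((a%90)).round(1))
print('hub',hub,'peg',peg,'post',post)
v=peg-hub;print(np.hypot(*v[:2]),np.degrees(np.arctan2(v[1],v[0])))
s=r.read_state();print(R.from_quat(s['eef_rot']).as_matrix().round(3))
E
```

```text
H [0.5469 0.1497 0.012 ] [0.0512 0.0509 0.0511 0.0512] [  42.1  -48.   132.  -137.7] [42.1 42.  42.  42.3]
D [ 0.5053 -0.1341  0.036 ] [0.051  0.0506 0.0507 0.0507] [  48.7  -41.4  138.9 -131.2] [48.7 48.6 48.9 48.8]
hub [0.54567931 0.14970654 0.08      ] peg [0.4820461 0.151663  0.05     ] post [ 0.50532045 -0.13369501  0.15      ]
0.0636632839210621 178.23894597979285
[[-0.931  0.366 -0.   ]
 [ 0.366  0.931 -0.001]
 [-0.    -0.001 -1.   ]]
```

>>> arm_command(moves=[0, 0, 0, -5.4, 0, 0, 0, -5.4, 0, 0, 0, -5.4, 0, 0, 0, -5.3, -2, -2.7, 0, 0, -2, -2.7, 0, 0, -2, -2.7, 0, 0, -2, -2.7, 0, 0, -2, -2.7, 0, 0, -2, -2.7, 0, 0, -2, -2.7, 0, 0, -2, -2.7, 0, 0], fingers=100)

```text
time: 1.1
ee_pos: [0.3895, 0.3641, 0.2224]
eef_rot: [-0.0, 1.0, -0.0, -0.0]
ft_force: [0.5, 0.2, -0.0]
width: 0.0873
grip_force: 0.0
```

>>> arm_command(moves=[-2, -2.7, 0, 0, -2, -2.7, 0, 0, -2, -2.7, 0, 0, -2, -2.7, 0, 0, -2, -2.7, 0, 0, -2, -2.7, 0, 0, -2, -2.7, 0, 0, -1.5, -2.5, 0, 0, 0, 0, 1, 0, 0, 0, 2, 0, 0, 0, 1, 0, 0, 0, 0, 0])

```text
time: 2.1
ee_pos: [0.5423, 0.1517, 0.1798]
eef_rot: [-0.0, 1.0, -0.001, -0.002]
ft_force: [0.2, 0.5, 0.2]
width: 0.0869
grip_force: 0.0
```

>>> arm_command(moves=[-0.4, -0.2, 1, 0, 0, 0, 2, 0, 0, 0, 2, 0, 0, 0, 2, 0, 0, 0, 2, 0, 0, 0, 2, 0, 0, 0, 1, 0, 0, 0, 0.5, 0, 0, 0, 0, 0, 0, 0, 0, 0])

```text
time: 2.93
ee_pos: [0.5486, 0.15, 0.0584]
eef_rot: [-0.0, 1.0, 0.0, 0.001]
ft_force: [0.0, 0.7, 0.6]
width: 0.087
grip_force: 0.0
```

```bash
python3 - <<'E'
from h import *
s=r.read_state();print(s['ee_pos'],s['ft_force'])
a=r.camera('side');b=r.camera('top')
f=np.zeros((130,200,3),np.uint8);f[:,:100]=a[230:360,295:395];f[:,100:]=b[200:330,215:315]
crop('x',0,0,200,130,4,'pics/g1.png',f)
E
```

```text
[0.54862031 0.15000706 0.05841965] [0.04408092 0.69863763 0.63435584]
```

View pics/g1.png

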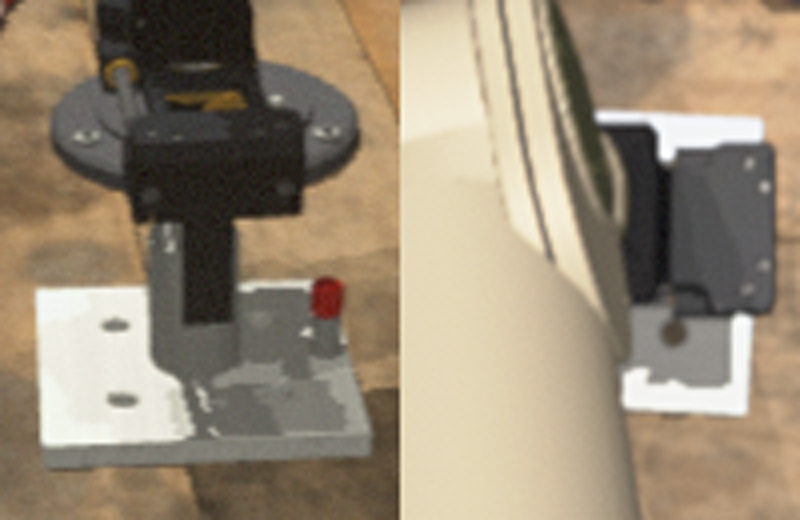

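The side crop shows the near finger in front of the hub, with its tip centre at crop (210,323) and the hub spanning columns 150 to 240. The top view is blocked by the arm. I'll compare both with projections.

```bash
python3 - <<'E'
from h import *
def C(p): return ((w2px('side',p)-[295,230]+.5)*4-.5).round(1)
for x in(.5486,):
  for y in (.194,.201,.209): print('finger tip',y,C((x,y,.0584)))
h=(.5463,.1497)
for z in(.03,.08):
  print(z,[C((h[0]+d,h[1],z)) for d in(.022,0,-.022)])
E
```

```text
finger tip 0.194 [203.2 315.5]
finger tip 0.201 [205.1 322.8]
finger tip 0.209 [207.4 331.4]
0.03 [array([150.9, 325.6]), array([196.3, 323. ]), array([241.7, 320.3])]
0.08 [array([149.7, 232.6]), array([195.9, 230. ]), array([242. , 227.4])]
```

>>> arm_command(moves=[0.2, 0, 0.2, 0, 0, 0, 0.2, 0, 0, 0, 0, 0, 0, 0, 0, 0])

```text
time: 3.37
ee_pos: [0.5459, 0.1498, 0.0536]
eef_rot: [-0.0, 1.0, 0.0, 0.0]
ft_force: [0.4, 0.4, 0.4]
width: 0.0872
grip_force: 0.0
```

>>> arm_command(moves=[0, 0, 0, 0, 0, 0, 0, 0, 0, 0, 0, 0, 0, 0, 0, 0, 0, 0, 0, 0, 0, 0, 0, 0, 0, 0, 0, 0, 0, 0, 0, 0], fingers=30, squeeze=40)

```text
time: 4.03
ee_pos: [0.546, 0.1499, 0.0535]
eef_rot: [-0.0, 1.0, 0.0, 0.0]
ft_force: [-0.2, 0.8, -0.7]
width: 0.0438
grip_force: 40.0
```

>>> arm_command(moves=[0, 0, 0, 0, 0, 0, -0.5, 0, 0, 0, -1.5, 0, 0, 0, -2.5, 0, 0, 0, -3, 0, 0, 0, -3, 0, 0, 0, -3, 0, 0, 0, -2, 0, 0, 0, -1, 0, 0, 0, -0.5, 0, 0, 0, 0, 0, 0, 0, 0, 0])

```text
time: 5.03
ee_pos: [0.5453, 0.1496, 0.222]
eef_rot: [-0.0, 1.0, -0.0, -0.001]
ft_force: [-0.2, 0.3, -5.2]
width: 0.0434
grip_force: 40.0
```

>>> arm_command(moves=[0.2, -1.2, 0, 0, 0.4, -2.4, 0, 0, 0.4, -2.8, 0, 0, 0.4, -2.8, 0, 0, 0.4, -2.8, 0, 0, 0.4, -2.8, 0, 0, 0.4, -2.8, 0, 0, 0.4, -2.8, 0, 0, 0.4, -2.8, 0, 0, 0.4, -2.6, 0, 0, 0.2, -1.6, 0, 0, 0, 0, 0, 0])

```text
time: 6.03
ee_pos: [0.504, -0.1295, 0.2224]
eef_rot: [0.003, 1.0, -0.001, -0.001]
ft_force: [0.2, -0.1, -5.0]
width: 0.0434
grip_force: 40.0
```

>>> arm_command(moves=[0, -0.5, 0, 0, 0, 0, 0, -2.2, 0, 0, 0, -2.2, 0, 0, 0, -2.2, 0, 0, 0, 0, 0, 0, 0, 0])

```text
time: 6.53
ee_pos: [0.5059, -0.1287, 0.2229]
eef_rot: [-0.058, 0.998, 0.0, -0.001]
ft_force: [-0.9, -0.4, -5.0]
width: 0.0434
grip_force: 40.0
```

```bash
python3 - <<'E'
from h import *
s=r.read_state();print(s['ee_pos'],s['ft_force'],R.from_quat(s['eef_rot']).as_matrix().round(4))
a=r.camera('side');b=r.camera('top')
f=np.zeros((150,200,3),np.uint8);f[:,:100]=a[140:290,295:395];f[:,100:]=b[200:350,370:470]
crop('x',0,0,200,150,4,'pics/g2.png',f)
E
```

```text
[ 0.50586481 -0.1287296   0.22290509] [-0.90370437 -0.41320383 -5.03800653] [[-9.933e-01 -1.151e-01 -1.100e-03]
 [-1.152e-01  9.933e-01  3.000e-04]
 [ 1.000e-03  4.000e-04 -1.000e+00]]
```

View pics/g2.png

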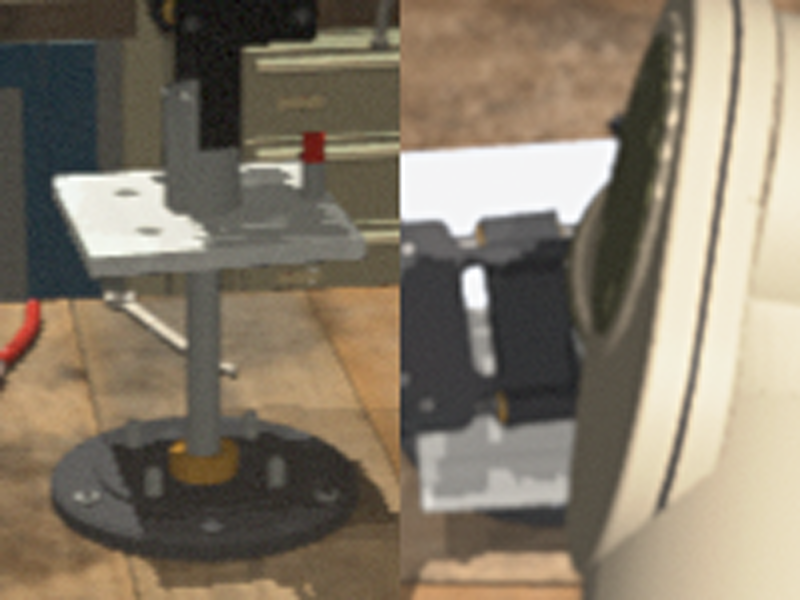

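The side crop shows the platen above the post. The post is at columns 187 to 220 (centre about 203.5), the hub is at 165 to 243 (centre about 204), and the peg centre is near 313.

```bash
python3 - <<'E'
from h import *
def C(p): return ((w2px('side',p)-[295,140]+.5)*4-.5).round(1)
x,y=.5059,-.1287
print('hub',C((x,y,.182+.01)),C((x,y,.182+.065)), [C((x+d,y,.2))[0] for d in(.022,-.022)])
X,Y=.5053,-.134
print('post',C((X,Y,.14)),C((X,Y,.06)))
print('mm/px',C((X+.001,Y,.1))-C((X,Y,.1)),C((X,Y+.001,.1))-C((X,Y,.1)))
# edges
im=cv2.cvtColor(r.camera('side'),cv2.COLOR_RGB2GRAY)
for v in (215,225,235): print(v,im[v,335:356])
print(im[190,330:360],w2px('side',(x,y,.2)),w2px('side',(x,y,.192)))
E
```

```text
hub [204.5 186.8] [204.3  91.4] [np.float64(165.6), np.float64(243.3)]
post [204.6 271.1] [205.  400.2]
mm/px [-1.7  0.1] [0.2 0.6]
215 [120 125 120 118 118 125 101  78  89  90  94  96  92  87  89 115 131 133
 135 131 128]
225 [ 91  84 109 179 216 217 164  89  85  87  95  96  95  89  88 118 130 127
 126 124 122]
235 [126 124 126 123 124 126 102  86  86  87  92  95  93  88  94 121 145 143
 147 150 152]
[233 234 234 233 235 205 134  89  89  96  94  92  91  93  90  90  95  91
  93  88  91  86  82  82  83  88  99  99  99  97] [345.74744345 182.90231474] [345.75662925 186.32264335]
```

>>> arm_command(moves=[0.1, -0.5, 0, 0, 0, 0, 1, 0, 0, 0, 0.3, 0, 0, 0, 0, 0, 0, 0, 0, 0])

```text
time: 7.1
ee_pos: [0.5054, -0.1342, 0.21]
eef_rot: [-0.058, 0.998, 0.0, -0.0]
ft_force: [-0.4, -0.0, -5.0]
width: 0.0435
grip_force: 40.0
```

>>> arm_command(moves=[0, 0.05, 0.2, 0, 0, 0, 0.3, 0, 0, 0, 0.3, 0, 0, 0, 0.3, 0, 0, 0, 0.3, 0, 0, 0, 0.3, 0, 0, 0, 0, 0])

```text
time: 7.68
ee_pos: [0.5053, -0.1337, 0.1928]
eef_rot: [-0.058, 0.998, 0.0, -0.0]
ft_force: [-0.3, 0.2, -5.0]
width: 0.0431
grip_force: 40.0
```

>>> arm_command(moves=[0, 0, 0.6, 0, 0, 0, 1, 0, 0, 0, 1, 0, 0, 0, 1, 0, 0, 0, 1, 0, 0, 0, 1, 0, 0, 0, 1, 0, 0, 0, 1, 0, 0, 0, 1, 0, 0, 0, 0.5, 0, 0, 0, 0, 0])

```text
time: 8.6
ee_pos: [0.5049, -0.1337, 0.1011]
eef_rot: [-0.058, 0.998, 0.0, -0.001]
ft_force: [-0.4, 0.2, -4.4]
width: 0.0432
grip_force: 40.0
```

>>> arm_command(moves=[0, 0, 0.4, 0, 0, 0, 0.4, 0, 0, 0, 0, 0, 0, 0, 0, 0, 0, 0, 0, 0, 0, 0, 0.2, 0, 0, 0, 0.2, 0, 0, 0, 0.2, 0, 0, 0, 0, 0])

```text
time: 9.35
ee_pos: [0.5054, -0.1337, 0.0881]
eef_rot: [-0.058, 0.998, 0.0, -0.0]
ft_force: [0.4, 1.2, -5.2]
width: 0.0435
grip_force: 40.0
```

>>> arm_command(moves=[0, 0, 0.2, 0, 0, 0, 0.1, 0, 0, 0, 0.05, 0, 0, 0, 0, 0])

```text
time: 9.68
ee_pos: [0.5056, -0.1338, 0.0849]
eef_rot: [-0.058, 0.998, 0.0, -0.0]
ft_force: [-0.2, 0.4, -5.1]
width: 0.0436
grip_force: 40.0
```

>>> arm_command(moves=[0, 0, 0, 0, 0, 0, 0, 0, 0, 0, 0, 0, 0, 0, 0, 0, 0, 0, -1, 0, 0, 0, -1.5, 0, 0, 0, -1.2, 0, 0, 0, 0, 0], fingers=75)

```text
time: 10.35
ee_pos: [0.5072, -0.1342, 0.1251]
eef_rot: [-0.058, 0.998, -0.0, 0.002]
ft_force: [0.6, -0.6, -0.4]
width: 0.0651
grip_force: 0.0
```

>>> arm_command(moves=[0, 0, 0, 0, 0, 0, 0, 0, 0, 0, 0, 0, 0, 0, 0, 0, 0, 0, 0, 0], fingers=32, squeeze=5)

```text
time: 10.77
ee_pos: [0.5053, -0.1338, 0.1215]
eef_rot: [-0.058, 0.998, 0.0, -0.0]
ft_force: [-0.5, -0.6, 0.0]
width: 0.0401
grip_force: 0.0
```

```bash
python3 - <<'E'
from h import *
crop('side',295,140,130,130,4.5,'pics/g3.png')
s=r.read_state();print(s['ee_pos'],s['ft_force'],s['width'],s['time'])
E
```

```text
[ 0.50542704 -0.13377321  0.12164632] [ 0.13372397  0.3358749  -0.31142673] 0.035813008537201214 10.8167
```

View pics/g3.png

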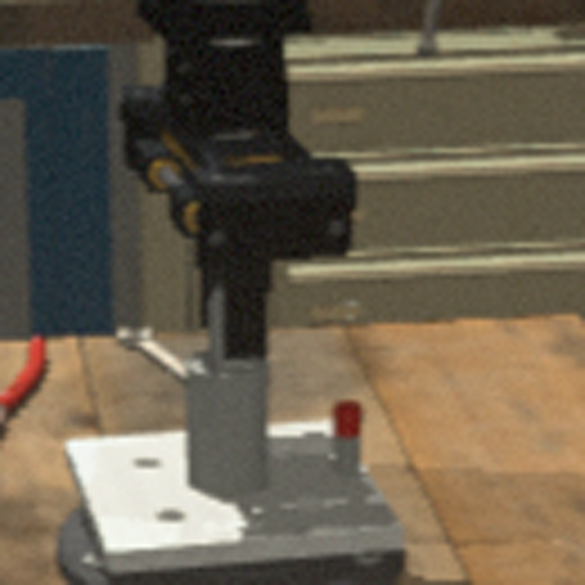

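The platen sits level on the collar, with the open fingers above the hub straddling the post. Next I press down.

>>> arm_command(moves=[0, 0, 0, 0, 0, 0, 0, 0, 0, 0, 0, 0, 0, 0, 0.5, 0, 0, 0, 0.3, 0, 0, 0, 0.2, 0, 0, 0, 0.2, 0, 0, 0, 0, 0])

```text
time: 11.48
ee_pos: [0.5057, -0.1338, 0.1101]
eef_rot: [-0.058, 0.998, 0.0, -0.0]
ft_force: [-1.9, 1.3, 4.7]
width: 0.028
grip_force: 1.8
```

>>> arm_command(moves=[0, 0, 0.2, 0, 0, 0, 0.2, 0, 0, 0, 0.2, 0, 0, 0, 0.2, 0, 0, 0, 0, 0])

```text
time: 11.9
ee_pos: [0.5058, -0.1338, 0.1025]
eef_rot: [-0.058, 0.998, 0.0, 0.0]
ft_force: [-3.4, 1.4, 7.2]
width: 0.0277
grip_force: 3.4
```

>>> arm_command(moves=[0, 0, 0.15, 0, 0, 0, 0.1, 0, 0, 0, 0.1, 0, 0, 0, 0, 0, 0, 0, 0, 0])

```text
time: 12.32
ee_pos: [0.5056, -0.1338, 0.1004]
eef_rot: [-0.058, 0.998, 0.001, 0.0]
ft_force: [-12.4, 2.1, 26.5]
width: 0.0274
grip_force: 13.1
```

>>> arm_command(moves=[0, 0, -0.5, 0, 0, 0, -1, 0, 0, 0, -2, 0, 0, 0, -3, 0, 0, 0, -3, 0, 0, 0, -3, 0, 0, 0, -2, 0, 0, 3, 0, 0, 0, 3, 0, 0, 0, 3, 0, 0, 0, 3, 0, 0, 0, 0, 0, 0], fingers=45)

```text
time: 13.32
ee_pos: [0.4913, -0.0084, 0.2438]
eef_rot: [-0.062, 0.998, 0.001, 0.0]
ft_force: [-0.2, 1.3, -0.6]
width: 0.0389
grip_force: 0.0
```

```bash
python3 - <<'E'
from h import *
crop('side',275,180,130,110,5,'pics/g4.png')
def C(p): return ((w2px('side',p)-[275,180]+.5)*5-.5).round(1)
for z in(.1,.111):print(z,C((.5053,-.1338,z)))
p=np.radians(177.1+6.6)
for z in(.07,.081):print('peg',z,C((.5053+.064*np.cos(p),-.1338+.064*np.sin(p),z)))
print(r.read_state()['ft_force'])
E
```

```text
0.1 [356.2 220.8]
0.111 [356.1 198.5]
peg 0.07 [490.  270.6]
peg 0.081 [490.3 248.8]
[ 0.14362925 -1.0079939   0.1679173 ]
```

View pics/g4.png

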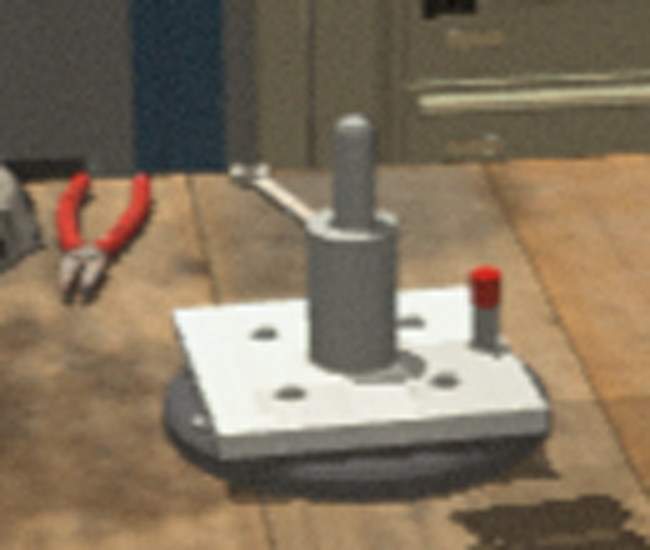

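The hub top is at (353,221) and the peg top at (486,270). Both match the fully seated predictions, and the platen is level.

```bash
python3 -c "
from bench import r
print(r.close_job())"
```

```text
the job is handed in; nothing more can be done
None
```

The platen is over the dowels, pressed past the collar and released; the force reading and the last side picture both show it level and fully home on the seat, and the job was handed in at about 13 s, though the hand-in call returned no verdict.

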